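# Hang the slim check weight on the spring scale

### The job

Check the spring scale before the sample bags are weighed: hang the slim, tall one of the two check weights by its wire loop on the scale's hook. Lower it gently until the hook carries it, without dropping it on or pushing the hook to its bottom stop, and let it settle for about a second before you take your hand away. Leave it hanging freely at rest and the wide weight where it stands.

Things in the scene. Friction and masses are not known exactly. Their poses are not given: they have to be found in the camera images.
- slim_weight: Slim check weight, 0.24-0.32 kg: steel cylinder 40 mm wide, 55 high, with a rigid closed 5 mm wire loop and a grey 22x22 mm square grip on top. Origin: centre of underside, z up. Grip: z 142 to 178 mm, on the axis, sides along x and y. Loop in the y-z plane (hook enters along x, either side): opening 49 mm wide, from z 55 to its peak at z 117 on the axis (98 at the sides).
- wide_weight: The other check weight, to be left alone: a steel disc 72 mm in diameter and 24 mm high with the same wire loop and grip on top, 147 mm high in all. Origin: centre of its underside, z up.
- hook_seat (a point): Lowest point of the hook's upper side, where the loop's peak rests; 183 mm over the table unloaded, sinks with the hook. x axis: level, towards the column; the free end points to -x, roughly to the robot. 6 mm wire: free end rises 16 mm, 25 mm before the seat; behind, it rises 12 mm by 30 mm. Column face 84 mm behind, top 238 mm over table. 14 mm high foot reaches 16 mm before the seat.
- hook (a joint): How far the scale's hook has sunk, in m: 0 unloaded (upper stop), 0.055 at its bottom stop. Spring of 110 N/m, damped: the slim weight draws it down by 0.021 to 0.029 when it hangs freely.
Not all that is in view belongs to the job. Leave any orange look-alike of the slim_weight alone.

How it is judged:
By the outcome, as a careful person would: the job done as asked, in the order asked, and still so for the second after the job is handed in, with the robot touching nothing.
It also fails if it takes over 51 s, if anything falls off the work surface, if the arm or the gripper's body presses on something with over 40 N, if the wrist force passes 120 N, or if a joint passes its speed limit or range.

### The arm

A 7-joint arm with a two-finger parallel gripper is mounted at the origin on a cart in front of the work surface, level with it; the furniture and walls round the work are solid. World frame = base frame: x ahead of the robot, y to its left, z up, the work surface at z = 0. Lengths are in mm, angles in rad, forces in N, time in s.
With the tool pointing down it reaches from about 425 to 925 mm from the base axis. Payload 6.8 kg.
Tool frame: the origin (TCP) lies at the very end of the fingers, on their centre line; the grasp point (between the pads) lies 19 mm behind it; y points along the fingers, x is the direction in which the jaws open and shut, and the axes are right-handed (so a half turn about y gives the same grasp; the last joint's range is limited). The gripper opens to 85 mm and grips with 20 to 120 N. Pads are 22 mm wide; open, the fingers measure 114 mm over their backs; the gripper's body (76 mm by 85 mm) begins 54 mm behind the grasp point. The pads swing forward as they close: fully open they stand 13 mm farther back than shut.
Start: joints at [1.133, 0.477, 0.022, 1.555, -0.011, 1.109, -0.083], TCP at [218.611, -638.637, 231.308] pointing down, gripper open.
Joint ranges: [-2.96, 2.96], [-0.34, 2.1], [-1.41, 1.46], [0.24, 2.44], [-1.37, 4.51], [0.17, 1.92], [-2.96, 2.96]. Speed limits (rad/s): [2.39, 2.39, 3.14, 3.14, 3.14, 3.14, 3.14].

### API

Orientations are given as a 3x3 rotation matrix whose columns are the frame's x, y, z axes.
In Python, from cell import sensors, get_image, order, finder gives the robot as it stands.
- The arm moves only by the shell command python3 -m crank 'ROWS' [OPENING] [FORCE]. ROWS is JSON, a list of rows, each a list of 4 numbers: the shift along the tool's x, y, z in mm, then the turn about the tool's y in degrees. In form: [[dx, dy, dz, roll], ...]. A call has 1 to 20 rows; each row is the pose to reach, as a shift and turn from the pose commanded when the call began, along the tool's axes at that moment; what a row does not reach only later rows make up. A row lasts 1/10 s, in which the tool goes at most 50 mm and 8.59 degrees, less where a joint would pass 70% of its speed; a pose out of reach is approached as far as the arm can. A call with a gripper value outside its range is refused whole. OPENING is the closure in counts, from 0 (fully open) to 255 (shut), set as the call begins (- or left out, the last holds). The fingers move at their own pace and stop on an object; FORCE is the grip in N (left out, the last holds). Time passes only in rows, so rows that repeat a pose let the fingers close. It gives the time, the measured TCP pose, the force and the opening at its end, in the units of the state.
- sensors.get_obs(): the state, without advancing time (a new reading comes with each control period).
- get_image(name): name is "scene" or "side" or "wrist"; returns a dict with "pixels" (384x512x3 uint8, red, green, blue), "camera_matrix" (3x3 intrinsics, pixels), "position" and "attitude" of the camera in the world. Camera axes: x right, y down, z forward; pixel columns grow to the right and rows downward; lengths in mm; the calibration is good to about 2 mm. A picture is of the moment at which its call begins. There is no depth.
- order.close_job(): hands the job in, once; it reports no verdict.
Trained networks look in a picture, given as the dict that the camera call returned (one of the last four; its "shot" number tells which), for a name from the list of things; names that differ only in an ending like _2 or _b are one class to them, and where a whole thing is asked for, a point or a joint stands for the part that bears it (a point fixed in the world has none). Each returns a list of dicts, best first, with "p" (0 to 1); they miss things now and then, are a little off and sometimes report something else, mostly with a low value. They report only what shows in the picture. A call takes as long as a camera call. They do not tell look-alikes from the thing itself.
- finder.recognise(target, picture): "location" ([x, y, z] in mm, in the coordinates of the camera as it stood for that picture, good to about 4 mm: the middle of the surface that is visible of it).
- finder.masks_of(target, picture): "mask" (384x512 bool, what is visible of it).
- finder.place_of(target, picture): "location" ([x, y, z] in mm, in the coordinates of the camera as it stood for that picture, good to about 4 mm: a listed point, or the origin of a listed thing).
The state is a dict: "time": time; "q": joint angles; "dq": joint speeds; "tau": joint torques, N m; "eef_pos": TCP position; "eef_rot": TCP orientation; "wrist_force": force on the tool from outside, world axes, zero at the start; "ft_torque": the same for the moment, N m; "grip_width": finger opening in mm.
Only numpy, scipy, OpenCV 4.12 (cv2) and the standard library are available. Lean on these libraries where they do the work, as an engineer would, in place of code of your own. Each camera call takes 0.05 s, during which the arm holds its last target. There are 200 camera calls.

## Working session

There is one attempt and no reset: what is moved stays moved. The work goes in short steps, Python scripts to look and compute and a shell command to move; the robot and the scene stay as the last step left them, time stands still between calls to the robot, and variables do not carry over. Pictures are saved under pics/ and viewed, about 8 in all and at most 12, crops included, and the job is handed in when it is done.

```bash
mkdir -p pics
cat > h.py <<'E'
import numpy as np, cv2
from cell import sensors, get_image, order, finder
def w(pic,p):
    R=np.array(pic["attitude"]);return R@np.array(p)+np.array(pic["position"])
def proj(pic,X):
    R=np.array(pic["attitude"]);c=R.T@(np.array(X)-np.array(pic["position"]));u=np.array(pic["camera_matrix"])@c;return u[:2]/u[2]
def save(pic,n,crop=None,s=1):
    im=pic["pixels"][:,:,::-1]
    if crop: im=im[crop[1]:crop[3],crop[0]:crop[2]]
    cv2.imwrite("pics/"+n,cv2.resize(im,None,fx=s,fy=s,interpolation=cv2.INTER_CUBIC))
E
python3 - <<'E'
from h import *
o=sensors.get_obs();print(o["time"],o["eef_pos"],np.round(o["eef_rot"],3),o["grip_width"])
ims=[]
for n in ("scene","side"):
    p=get_image(n);ims.append(p["pixels"])
    print(n,np.round(p["position"]))
    for t in ("slim_weight","wide_weight","hook_seat"):
        for d in finder.place_of(t,p): print(n,t,round(d["p"],2),np.round(w(p,d["location"])),np.round(proj(p,w(p,d["location"]))))
im=np.hstack(ims)[:,:,::-1];cv2.imwrite("pics/a.png",cv2.resize(im,(800,300)));
cv2.imwrite("pics/a1.png",ims[0][:,:,::-1])
E
```

```text
0.0 [ 218.36944308 -638.07818096  230.30591008] [[ 0.324 -0.001  0.946]
 [-0.946  0.002  0.324]
 [-0.002 -1.    -0.   ]] 85.80334343008745
scene [-261.  555.  983.]
scene slim_weight 0.87 [ 388. -530.    2.] [372. 197.]
scene slim_weight 0.68 [ 484. -171.   -2.] [272. 232.]
scene wide_weight 0.86 [500. 185.   4.] [169. 289.]
scene hook_seat 0.43 [573.  35. 183.] [194. 199.]
side [415. 785. 662.]
side slim_weight 0.59 [ 482. -171.    3.] [268. 220.]
side slim_weight 0.55 [ 386. -531.   -0.] [301. 169.]
side wide_weight 0.62 [502. 185.  -3.] [246. 312.]
side hook_seat 0.5 [577.  32. 182.] [222. 204.]
```

View pics/a.png

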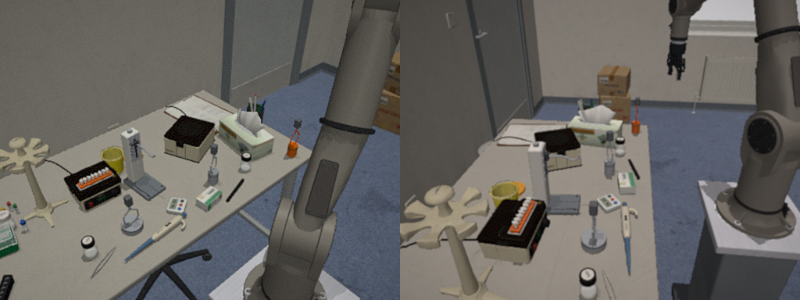

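Run:
```python
from h import *
a=[]
for n,c in (("scene",(140,140,300,300)),("side",(160,140,320,300))):
    p=get_image(n);im=p["pixels"][c[1]:c[3],c[0]:c[2],::-1];a.append(cv2.resize(im,(400,400),interpolation=cv2.INTER_CUBIC))
    print([(t,[np.round(d["location"]) and 0 or np.round(w(p,d["location"])) for d in []]) for t in ()])
cv2.imwrite("pics/b.png",np.hstack(a))
```

```text
[]
[]
```

View pics/b.png

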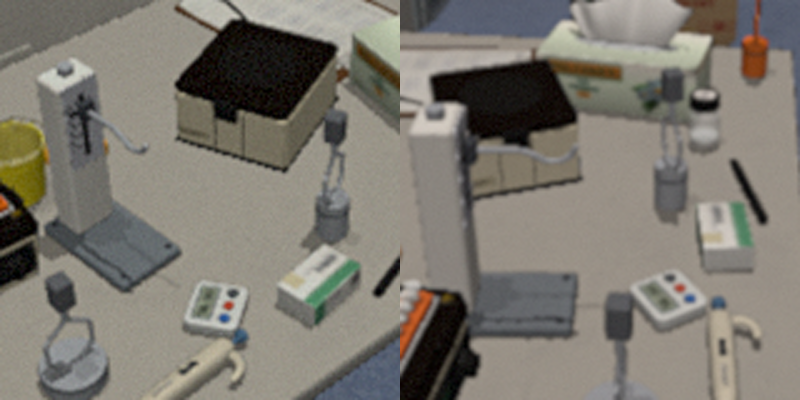

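```bash
python3 -m crank '[[0,-50,0,0],[0,-100,0,0],[-356,-100,402,0],[-356,-100,402,0],[-356,-100,402,0],[-356,-100,402,0],[-356,-100,402,0],[-356,-100,402,0],[-356,-100,402,0],[-356,-100,402,0],[-356,-100,402,0],[-356,-100,402,0],[-356,-100,402,0],[-356,-100,402,0],[-356,-100,402,0],[-356,-100,402,0]]' 0 60
python3 - <<'E'
from h import *
o=sensors.get_obs();print(o["time"],o["eef_pos"],np.round(o["eef_rot"],3))
def ray(p,uv,z):
    d=np.array(p["attitude"])@np.linalg.solve(np.array(p["camera_matrix"]),[*uv,1]);c=np.array(p["position"]);return c+d*(z-c[2])/d[2]
for n,pts in (("scene",[(212,241),(190,255)]),("side",[(230.4,250),(230.4,273),(192,274)])):
    p=get_image(n);P=[ray(p,q,14) for q in pts];print(n,np.round(P));d=P[1]-P[0];print("edge deg",np.degrees(np.arctan2(d[1],d[0])))
p=get_image("wrist");save(p,"c.png");print(np.round(p["position"]),np.round(p["attitude"],2))
for t in ("slim_weight","hook_seat"):
  for d in finder.place_of(t,p): print(t,round(d["p"],2),np.round(w(p,d["location"]),1))
E
```

```text
time: 2.1
eef_pos: [483.1, -173.0, 331.3]
eef_rot: [[0.322, -0.0, 0.947], [-0.947, -0.001, 0.322], [0.0, -1.0, -0.001]]
wrist_force: [-0.8, -0.4, -0.4]
grip_width: 85.3
2.1 [ 483.06351206 -173.02265855  331.2564007 ] [[ 0.322 -0.     0.947]
 [-0.947 -0.001  0.322]
 [ 0.    -1.    -0.001]]
scene [[559.  -3.  14.]
 [555.  78.  14.]]
edge deg 92.6436830232279
side [[570.  -6.  14.]
 [555.  82.  14.]
 [648.  95.  14.]]
edge deg 99.58761016795309
[ 546. -153.  474.] [[ 0.32 -0.91 -0.25]
 [-0.95 -0.31 -0.08]
 [-0.    0.26 -0.97]]
slim_weight 0.89 [ 487.6 -171.7   -2.4]
slim_weight 0.66 [ 383.  -528.2   -1.1]
hook_seat 0.7 [580.5  29.9 182.8]
```

View pics/c.png

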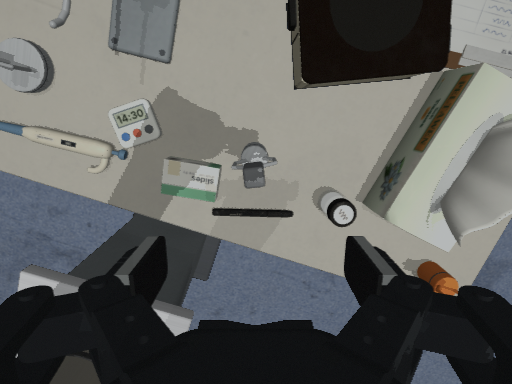

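Run:
```python
from h import *
im=cv2.imread("pics/c.png")
a=cv2.resize(im[135:195,214:294],(800,600),interpolation=cv2.INTER_CUBIC)[:, :]
b=cv2.resize(im[0:80,70:190],(600,400),interpolation=cv2.INTER_CUBIC)
c=np.zeros((600,800,3),np.uint8); a=cv2.resize(a,(400,300));c[:300,:400]=a;c[300:,:450]=cv2.resize(b,(450,300));cv2.imwrite("pics/d.png",c[:, :450])
```

```text
(no output)
```

View pics/d.png

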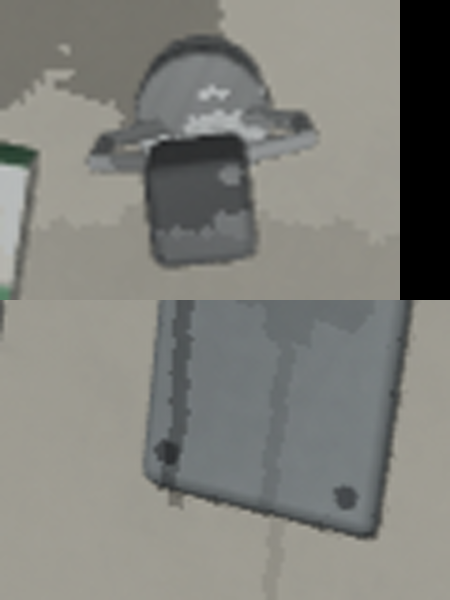

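Run:
```python
from h import *
p=get_image("wrist")
def ray(uv,z):
    d=np.array(p["attitude"])@np.linalg.solve(np.array(p["camera_matrix"]),[*uv,1]);c=np.array(p["position"]);return c+d*(z-c[2])/d[2]
def ang(a,b): d=b-a;return np.degrees(np.arctan2(d[1],d[0]))
a,b=ray((232,167.6),98),ray((277.4,162),98);print("loop",a,b,(a+b)/2,np.linalg.norm(a-b),ang(a,b))
for q in ((109.5,48),(169.2,63.2)),((114.5,40.5),(162.3,52.5)):
    a,b=ray(q[0],14),ray(q[1],14);print("foot",a,b,(a+b)/2,np.linalg.norm(a-b),ang(a,b))
for t in ("slim_weight","hook_seat"):
    for d in finder.recognise(t,p):print(t,d["p"],w(p,d["location"]))
print(p["attitude"])
# grip model projection for yaw check
for yaw in (20,25,30):
  c,s=np.cos(np.radians(yaw)),np.sin(np.radians(yaw))
  print(yaw,[np.round((proj(p,[485+c*x-s*y,-171+s*x+c*y,178])-[214,135])*5).tolist() for x,y in ((11,11),(11,-11),(-11,-11),(-11,11))])
```

```text
loop [ 471.01123498 -146.42240131   98.        ] [ 496.69273179 -199.27434297   98.        ] [ 483.85198339 -172.84837214   98.        ] 58.76110120613138 -64.08423557520068
foot [562.50464211  72.39597826  14.        ] [570.41334759 -13.12583567  14.        ] [566.45899485  29.6350713   14.        ] 85.8867177147244 -84.71654884039006
foot [574.39380921  67.65517347  14.        ] [ 5.81005961e+02 -2.30797387e-01  1.40000000e+01] [577.69988493  33.71218804  14.        ] 68.20722532149618 -84.43689021206669
slim_weight 0.78 [ 493.44753059 -171.62757116  108.37727079]
slim_weight 0.74 [ 391.72686424 -516.82168534   47.11145995]
hook_seat 0.5 [569.21703059  25.80895416 186.08455062]
[[ 3.22343669e-01 -9.14212608e-01 -2.45580671e-01]
 [-9.46622653e-01 -3.11398826e-01 -8.32845965e-02]
 [-3.33704187e-04  2.59318488e-01 -9.65791805e-01]]
20 [[140.0, 156.0], [249.0, 154.0], [250.0, 259.0], [143.0, 262.0]]
25 [[136.0, 161.0], [244.0, 150.0], [254.0, 255.0], [148.0, 266.0]]
30 [[132.0, 167.0], [238.0, 146.0], [258.0, 250.0], [154.0, 270.0]]
```

```bash
python3 -m crank '[[-0.5,40,1.6,-6.8],[-0.5,85,1.6,-6.8],[-0.5,125,1.6,-6.8],[-0.5,150,1.6,-6.8],[-0.5,170,1.6,-6.8],[-0.5,190,1.6,-6.8],[-0.5,190,1.6,-6.8],[-0.5,190,1.6,-6.8]]' && python3 -m crank '[[0,0,0,0],[0,0,0,0],[0,0,0,0],[0,0,0,0],[0,0,0,0],[0,0,0,0],[0,0,0,0],[0,0,0,0],[0,0,0,0],[0,0,0,0],[0,0,0,0],[0,0,0,0]]' 255 40
python3 - <<'E'
from h import *
p=get_image("wrist");save(p,"e.png")
for d in finder.place_of("slim_weight",p)+finder.place_of("hook_seat",p): print(round(d["p"],2),np.round(w(p,d["location"]),1))
print(np.round(sensors.get_obs()["q"],2))
E
```

```text
time: 3.3
eef_pos: [485.1, -170.7, 141.6]
eef_rot: [[0.434, -0.0, 0.901], [-0.901, 0.0, 0.434], [-0.0, -1.0, -0.0]]
wrist_force: [-0.2, -0.4, 0.1]
grip_width: 84.9
time: 4.5
eef_pos: [485.5, -170.7, 141.8]
eef_rot: [[0.434, 0.001, 0.901], [-0.901, -0.0, 0.434], [0.001, -1.0, 0.001]]
wrist_force: [-0.9, 0.1, 5.5]
grip_width: 21.4
0.74 [ 487.5 -174.4    0.5]
[ 0.48  0.34 -0.31  2.    0.14  0.81 -1.04]
```

View pics/e.png

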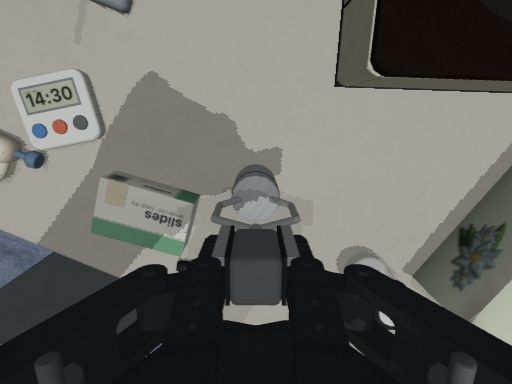

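```bash
python3 -m crank '[[0,-15,0,0],[0,-45,0,0],[0,-75,0,0],[-10,-93,6,2],[-30,-93,18,4],[-55,-93,34,7],[-80,-93,49,10],[-105,-93,65,13],[-130,-93,80,16],[-150,-93,93,18.5],[-162,-93,100,20.2],[-167,-93,103,20.2],[-167,-93,103,20.2],[-167,-93,103,20.2],[-167,-93,103,20.2]]'
python3 - <<'E'
from h import *
for n in ("side","wrist","scene"):
    p=get_image(n);
    if n!="scene": save(p,"f_%s.png"%n)
    for t in ("slim_weight","hook_seat"):
        for d in finder.place_of(t,p): print(n,t,round(d["p"],2),np.round(w(p,d["location"]),1),np.round(proj(p,w(p,d["location"]))))
    for X in ([580.5,31,183],[505.8,24,210]): print(np.round(proj(p,X),1))
s=cv2.imread("pics/f_side.png")[120:280,150:310];cv2.imwrite("pics/f.png",np.hstack([cv2.resize(s,(400,400),interpolation=2),cv2.resize(cv2.imread("pics/f_wrist.png")[0:300,100:400],(400,400))]))
E
```

```text
time: 6.15
eef_pos: [505.2, 23.1, 234.1]
eef_rot: [[0.094, -0.001, 0.996], [-0.996, -0.001, 0.094], [0.001, -1.0, -0.001]]
wrist_force: [-0.6, 0.3, -3.0]
grip_width: 21.4
side slim_weight 0.68 [502.2  21.8  89.8] [254. 235.]
side slim_weight 0.64 [ 389.4 -536.2    0.8] [300. 168.]
side hook_seat 0.47 [583.   32.5 182.5] [220. 204.]
[221.  203.1]
[252.7 193.5]
wrist slim_weight 0.66 [508.4  20.3  93. ] [258. 179.]
wrist hook_seat 0.65 [582.2  32.8 183. ] [250.  94.]
[253.2  96.8]
[252.9 225.1]
scene slim_weight 0.93 [505.9  25.2  91. ] [214. 236.]
scene hook_seat 0.66 [576.4  38.2 184.7] [192. 199.]
[193.5 197.3]
[212.  201.9]
```

View pics/f.png

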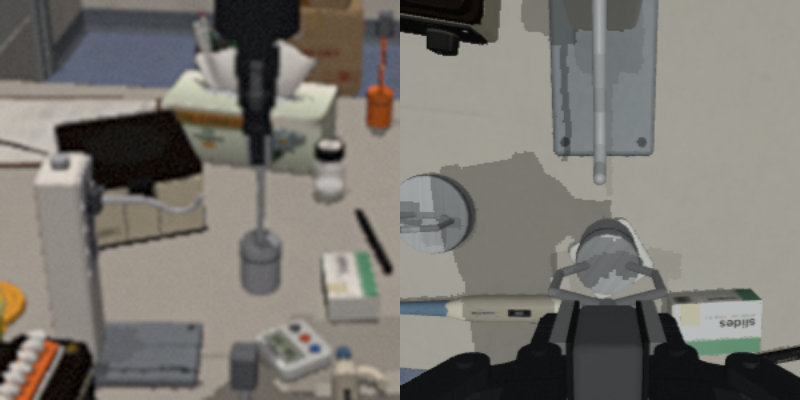

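Run:
```python
from h import *
p=get_image("wrist")
def ray(uv,z):
    d=np.array(p["attitude"])@np.linalg.solve(np.array(p["camera_matrix"]),[*uv,1]);c=np.array(p["position"]);return c+d*(z-c[2])/d[2]
o=sensors.get_obs();T=o["eef_pos"];R=np.array(o["eef_rot"])
for uv,z in (((249.6,136),199),((249.5,97),183),((254.9,198),191)):
    X=ray(uv,z);print(np.round(X,1),"in tool",np.round(R.T@(X-T),1))
print(o["eef_pos"])
```

```text
[557.5  31.7 199. ] in tool [-2.2 35.3 52.5]
[580.2  34.1 183. ] in tool [-2.4 51.3 75.4]
[517.4  24.7 191. ] in tool [ 1.  43.3 11.9]
[505.43607312  24.48250763 234.33966595]
```

```bash
cat > f.py <<'E'
from h import *
F=[];P=[]
for i in range(8):
    p=get_image("side");o=sensors.get_obs();F.append(o["wrist_force"]);P.append(o["eef_pos"])
print(o["time"],"F",np.round(np.mean(F,0),2),np.round(np.std(F,0),2),"P",np.round(np.mean(P,0),1))
for t in ("hook_seat","slim_weight"):
    for d in finder.place_of(t,p): print(t,round(d["p"],2),np.round(w(p,d["location"]),1))
E
python3 f.py; python3 -m crank '[[-1,-3,4,0],[-2,-3,10,0],[-2.5,-3,20,0],[-2.5,-3,30,0],[-2.5,-3,40,0],[-2.5,-3,50,0],[-2.5,-3,60,0],[-2.5,-3,70,0],[-2.5,-3,75,0],[-2.5,-3,77,0],[-2.5,-3,77,0],[-2.5,-3,77,0],[-2.5,-3,77,0]]'
python3 f.py
python3 - <<'E'
from h import *
p=get_image("side");q=get_image("wrist");s=get_image("scene")
f=lambda p,a,b,c,d:cv2.resize(p["pixels"][b:d,a:c,::-1],(400,400),interpolation=2)
cv2.imwrite("pics/g.png",np.hstack([f(p,170,160,290,280),f(s,130,140,250,260)]))
E
```

```text
7.05 F [-0.28 -0.1  -2.98] [0.53 0.5  0.54] P [505.4  24.5 234.3]
hook_seat 0.65 [579.3  29.1 180.6]
slim_weight 0.92 [505.   27.7  91.8]
slim_weight 0.81 [ 388.  -533.    -0.7]
time: 8.45
eef_pos: [581.5, 34.3, 237.4]
eef_rot: [[0.096, -0.0, 0.995], [-0.995, -0.0, 0.096], [0.0, -1.0, -0.0]]
wrist_force: [-0.3, -0.1, -3.6]
grip_width: 21.5
8.85 F [-0.09 -0.27 -2.84] [0.45 0.47 0.35] P [581.7  34.3 237.4]
hook_seat 0.47 [583.3  32.4 182. ]
slim_weight 0.83 [ 384.3 -532.2    1.5]
slim_weight 0.65 [579.5  36.   96.3]
```

View pics/g.png

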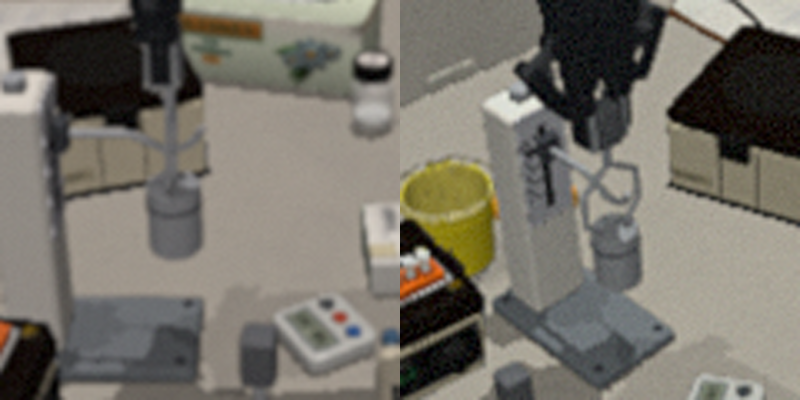

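The hook runs through the loop: the side view has the loop's wire at about (168,148), over the seat, and the scene view shows the hook inside the opening. Next I lower it slowly.

```bash
python3 -m crank '[[0,7,0,0],[0,14,0,0],[0,20,0,0],[0,24,0,0],[0,27,0,0],[0,30,0,0],[0,33,0,0],[0,36,0,0],[0,39,0,0],[0,42,0,0],[0,45,0,0],[0,48,0,0],[0,50,0,0],[0,50,0,0],[0,50,0,0]]'; python3 f.py
```

```text
time: 10.6
eef_pos: [581.9, 34.4, 187.4]
eef_rot: [[0.096, 0.0, 0.995], [-0.995, -0.0, 0.096], [0.0, -1.0, 0.0]]
wrist_force: [0.1, -0.3, -0.9]
grip_width: 21.4
11.0 F [-0.09  0.38 -0.91] [0.33 0.56 0.41] P [581.9  34.4 187.4]
hook_seat 0.58 [580.4  32.9 159.8]
slim_weight 0.78 [579.2  33.1  46.6]
slim_weight 0.75 [ 387.3 -534.4   -1. ]
```

```bash
python3 -m crank '[[0,2,0,0],[0,4,0,0],[0,6,0,0],[0,6,0,0],[0,6,0,0]]'; python3 f.py
```

```text
time: 11.6
eef_pos: [581.9, 34.4, 181.3]
eef_rot: [[0.096, 0.0, 0.995], [-0.995, 0.0, 0.096], [0.0, -1.0, 0.0]]
wrist_force: [-0.4, 0.6, -0.3]
grip_width: 21.8
12.0 F [-0.13  0.64 -0.07] [0.54 0.27 0.42] P [581.9  34.4 181.4]
hook_seat 0.57 [581.3  30.7 156.1]
slim_weight 0.85 [ 386.  -531.8    2.4]
slim_weight 0.69 [581.   34.9  39.9]
```

```bash
python3 -m crank '[[0,0,0,0],[0,0,0,0],[0,0,0,0],[0,0,0,0],[0,0,0,0],[0,0,0,0],[0,0,0,0],[0,0,0,0],[0,0,0,0],[0,0,0,0],[0,0,0,0],[0,0,0,0]]' && python3 -m crank '[[0,0,0,0],[0,0,0,0],[0,0,0,0],[0,0,0,0],[0,0,0,0],[0,0,0,0],[0,0,0,0],[0,0,0,0],[0,0,0,0],[0,0,0,0]]' 80; python3 f.py
python3 - <<'E'
from h import *
p=get_image("side");q=get_image("wrist")
f=lambda p,a,b,c,d:cv2.resize(p["pixels"][b:d,a:c,::-1],(400,400),interpolation=2)
cv2.imwrite("pics/i.png",np.hstack([f(p,170,160,290,280),f(q,100,80,404,384)]))
E
```

```text
time: 13.3
eef_pos: [581.9, 34.4, 181.3]
eef_rot: [[0.096, 0.0, 0.995], [-0.995, -0.0, 0.096], [0.0, -1.0, 0.0]]
wrist_force: [0.6, 0.6, 0.1]
grip_width: 21.2
time: 14.3
eef_pos: [581.8, 34.4, 181.3]
eef_rot: [[0.096, 0.0, 0.995], [-0.995, -0.0, 0.096], [0.0, -1.0, 0.0]]
wrist_force: [0.1, 0.7, 0.3]
grip_width: 58.6
14.7 F [-0.18  0.02 -0.  ] [0.2  0.47 0.33] P [581.8  34.4 181.3]
slim_weight 0.65 [578.2  37.4  38.3]
slim_weight 0.56 [ 385.8 -533.6    2.7]
```

View pics/i.png

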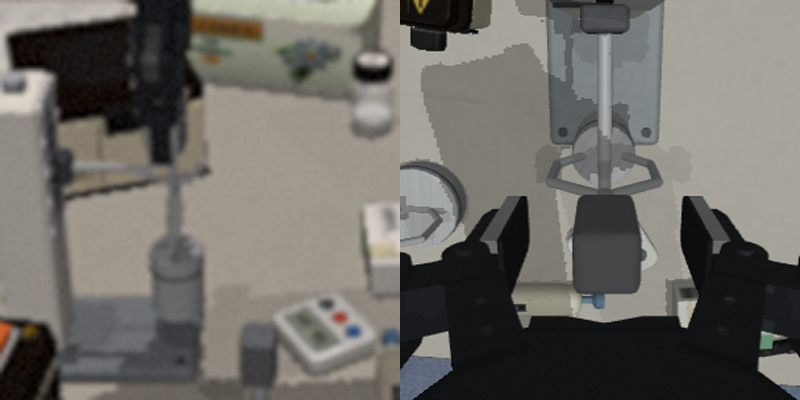

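The weight hangs on the hook, with its grip at (605,245), clear of both pads. I'll retreat straight up.

```bash
python3 -m crank '[[0,-10,0,0],[0,-30,0,0],[0,-55,0,0],[0,-80,0,0],[0,-105,0,0],[0,-130,0,0],[0,-140,-20,0],[0,-140,-45,0],[0,-140,-70,0],[0,-140,-90,0],[0,-140,-90,0],[0,-140,-90,0],[0,-140,-90,0],[0,-140,-90,0],[0,-140,-90,0],[0,-140,-90,0],[0,-140,-90,0],[0,-140,-90,0]]'; python3 f.py; python3 -m crank '[[0,0,0,0],[0,0,0,0],[0,0,0,0],[0,0,0,0],[0,0,0,0],[0,0,0,0],[0,0,0,0],[0,0,0,0],[0,0,0,0],[0,0,0,0]]' >/dev/null
python3 - <<'E'
from h import *
ps=[get_image("side") for i in range(2)];
s=get_image("scene")
for d in finder.place_of("wide_weight",s)+finder.place_of("slim_weight",s): print(round(d["p"],2),np.round(w(s,d["location"]),1))
a=ps[0]["pixels"].astype(int)
for i in range(8): b=get_image("side")
print("motion",np.abs(b["pixels"].astype(int)-a)[160:280,170:290].max(), np.abs(b["pixels"].astype(int)-a)[160:280,170:290].mean())
f=lambda p,a,b,c,d:cv2.resize(p["pixels"][b:d,a:c,::-1],(400,400),interpolation=2)
cv2.imwrite("pics/j.png",np.hstack([f(b,170,160,290,280),f(s,130,140,250,260)]))
E
```

```text
time: 16.7
eef_pos: [492.3, 25.8, 321.2]
eef_rot: [[0.096, -0.0, 0.995], [-0.995, 0.0, 0.096], [-0.0, -1.0, -0.0]]
wrist_force: [-0.7, -0.5, 1.7]
grip_width: 58.7
17.1 F [-0.08 -0.01  0.37] [0.61 0.59 0.55] P [492.3  25.7 321.3]
hook_seat 0.65 [583.7  30.9 152.8]
slim_weight 0.73 [579.2  36.1  38.6]
slim_weight 0.54 [ 385.  -532.7    1.6]
0.79 [496.2 182.8   0.8]
0.57 [ 3.866e+02 -5.282e+02 -4.000e-01]
motion 18 1.5618518518518518
```

View pics/j.png

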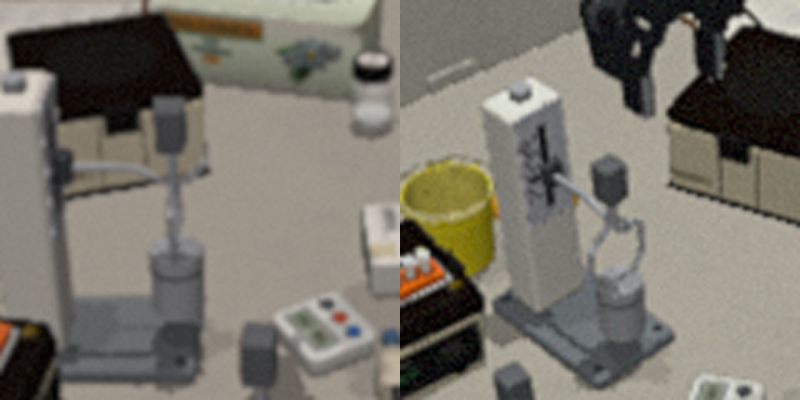

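The slim weight hangs upright by its loop and isn't moving (only pixel noise between frames). The hook has sunk about 26–30 mm, the weight's underside is about 38 mm over the table, and the gripper is clear.

```bash
python3 -c "
from cell import order; print(order.close_job())"
```

```text
the job is handed in; nothing more can be done
None
```

The slim check weight is hanging freely on the scale's hook, at rest, and I've handed the job in. I threaded its loop over the hook and lowered it until the wrist force was about 0 N. I then held it for over a second (1.2 s plus the force check), let go and backed off, with about 18 s used of the 51 s allowed.

**Hanging:** The last pictures show the weight upright, about 38 mm above the table, with only pixel noise between frames about 0.5 s apart. The gripper was about 90 mm away and 140 mm higher.

**Other weights:** The wide weight was found at (496, 183), against (500–502, 185) at the start. That is within the finder's 4 mm error, and I didn't touch it or the orange look-alike.

**Checks that disagreed or failed:**
- **Hook sink:** The finder's last reading puts the hook about 30 mm down, and about 27 mm at the previous reading. The expected range is 21–29 mm, so the last one is slightly over but within the finder's error, and well short of the 55 mm bottom stop.
- **Scene camera:** The finder did not report the hanging slim weight in the last scene picture, though the weight shows clearly there, and the side camera did find it.

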